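Put the model car back in the display case and ease the glass lid shut

TASK

At this garage sale the collectors' case has been left open and one model car is out on the table. Stand the car back on its wheels in the middle of the empty pad in the case, lined up along the pad either way round, setting it down rather than dropping it; then bring the heavy glass lid over and ease it fully shut, keeping hold of its weight all the way so that it never falls or slams. Leave the van in the case, and the mug and the picture frame on the table, as they are.

Things in the scene. Friction and masses are not known exactly. Their poses are not given: they have to be found in the camera images.
- car: loose die-cast model of a boxy green off-road car, 135 mm long, 54 mm wide (the cabin 48 mm), 57 mm high, 0.28 kg, standing on the table on four wheels. Origin: on the ground midway between the wheels; x to the bonnet, y to its left, z up. The flat sides, 54 mm apart, run from 12 to 38 mm above the ground and are easily gripped across at the middle of the car.
- pad_empty: the empty one of two equal blue felt display pads fixed side by side on the case floor (left or right, it varies), 150 x 82 x 5 mm. Origin: centre of its underside, 8 mm above the table, so its top is at 13 mm; y is its long axis, axes parallel to the case's. From its middle line it is 64 mm to the front wall and 64 mm to a 36 mm high riser with medals at the back.
- van: loose white model delivery van, 135 x 54 x 56 mm, standing on the other pad, lengthwise; same axes as the car. It stays where it is.
- case: wooden display case on the table (does not move), 190 mm deep, 360 mm wide, walls 12 mm thick, rim 78 mm above the table, open top. Origin: centre of its underside; x to the back where the lid is hinged, -x is the front with the lock, y along the hinge line, z up.
- lid (a joint): angle of the lid in rad: 0 shut on the rim, 1.57 upright, stopped at 1.75 leaning back. The lid is a wood-framed glass panel, 190 x 360 x 22 mm, about 0.9 kg. Its hinges have some friction: it stays where it is left above about 1.15 rad, but falls by itself below that.
- lid_hinge (a point): middle of the hinge line, at the back top edge of the case, 95 mm behind the case's origin and 78 mm up; the hinge line is the case's y axis.
- lid_pull (a point): middle of the lid's steel bar pull: a round bar 12 mm thick, 162 mm long, parallel to the hinge line, on two posts 120 mm apart, with a 32 mm gap between bar and lid. Its axis is 228 mm from the hinge line along the lid and 11 mm to the lid's outer side: lid shut, it is in front of the case 89 mm up; lid upright, it is topmost, 306 mm up. The bar can turn between two fingers.
- mug: white ceramic mug, 80 mm across, 90 mm high, on the table: leave alone. Origin: centre of its underside.
- frame: picture frame lying flat on the table, 200 x 150 x 14 mm: leave alone. Origin: centre of its underside.

How it is judged:
On the way, in this order (a step that is already met when the one before it is completed fails the run):
1. the car stands on its wheels on the empty pad, let go, while the lid is still up (horizontal distance between car and pad_empty below 0.02 m and z of car in the frame of pad_empty below 0.009 m and angle between car's own z axis and vertical below 0.12 rad and contact force between car and the fingers below 0.1 N and value of joint lid above 1 rad), for 0.2 s.
2. the lid is down on the rim (value of joint lid below 0.03 rad), for 0.2 s.
At the end, for the whole second after the job is handed in: The lid is fully shut (within 0.03 rad); the car stands at rest on its wheels on the pad that was empty, within 20 mm of the pad's middle and within 0.2 rad of its long axis, either way round (value of joint lid below 0.03 rad and horizontal distance between car and pad_empty below 0.02 m and z of car in the frame of pad_empty below 0.009 m and angle between car's own z axis and vertical below 0.12 rad and angle between the x axis of car and the y axis of pad_empty, either way round below 0.2 rad and linear speed of car below 0.02 m/s); the robot touches nothing.
It fails at once if the lid falls or slams: it swings down faster than 1.5 rad/s (0.34 m/s at the pull) in the last 0.6 rad (value of joint lid below 0.6 rad and velocity of joint lid below -1.5 rad/s).
It fails at once if the car is dropped or thrown (moves faster than 0.5 m/s when not held) (contact force between car and the fingers below 0.05 N and linear speed of car above 0.5 m/s).
It fails at once if the van is moved by more than 15 mm (distance of van from where it was at the start of the episode above 0.015 m).
It fails at once if the mug or the frame is moved by more than 20 mm (distance of any of mug, frame from where it was at the start of the episode above 0.02 m).
It also fails if it takes over 61 s, if anything falls off the work surface, if the arm or the gripper's body presses on something with over 40 N, if the wrist force passes 120 N, or if a joint passes its speed limit or range.

ROBOT

A 6-joint arm with a two-finger parallel gripper is mounted at the origin on the work surface. World frame = base frame: x ahead of the robot, y to its left, z up, the work surface at z = 0. Lengths are in m, angles in rad, forces in N, time in s.
With the tool pointing down it reaches from about 0.35 to 0.975 m from the base axis. Payload 4.9 kg.
Tool frame: the origin (TCP) lies on the mounting face of the last link; the fingertips stand 173 mm ahead of it and the grasp point (between the pads) lies 155 mm ahead of it (bot.grip_depth is the distance from the TCP to the grasp point, in m); y points along the fingers, x is the direction in which the jaws open and shut, and the axes are right-handed (so a half turn about y gives the same grasp; the last joint's range is limited). The gripper opens to 85 mm and grips with 20 to 120 N. Pads are 22 mm wide; open, the fingers measure 114 mm over their backs; the gripper's body (76 mm by 85 mm) begins 54 mm behind the grasp point. The pads swing forward as they close: fully open they stand 13 mm farther back than shut.
Start: joints at [-1.248, 0.053, 1.613, -0, 1.476, -0.119], TCP at [0.267, -0.565, 0.405] pointing down, gripper open.
Joint ranges: [-3.01, 3.01], [-1.01, 2.22], [0.06, 2.58], [-1.02, 4.17], [0.09, 2.62], [-3.14, 3.14]. Speed limits (rad/s): [2.57, 2.57, 3.14, 3.14, 3.14, 3.14].

INTERFACE

Orientations are given as [roll, pitch, yaw] about the fixed x, y, z axes, in that order (R = Rz(yaw) Ry(pitch) Rx(roll)).
In Python, from workcell import bot, get_image gives the robot as it stands. The module is installed in compiled form; this text tells all that it offers.
- The arm moves only by the tool step_arm, never from a script. Its argument "increments" is text: rows parted by semicolons, each of 7 numbers parted by spaces: the gripper's target within -1 to 1 (shut at 1, half-way at 0, fully open at -1), then the shift along the tool's x, y, z scaled (see below), then the turn, a rotation vector about the tool's x, y, z scaled (see below). In form: fingers x y z wx wy wz; .... A call has 1 to 10 rows; each row is the pose to reach, as a shift and turn from the pose commanded when the call began, along the tool's axes at that moment; what a row does not reach only later rows make up. The controller multiplies each number of a shift by 25 cm and each number of a turn by 0.5 rad. A row lasts 1/8 s, in which the tool goes at most 62.5 mm and 10.7 degrees, less where a joint would pass 70% of its speed; a pose out of reach is approached as far as the arm can. A call with a number of a shift or a turn outside -1 to 1 is refused whole. A call with a gripper value outside its range is refused whole. The fingers move at their own pace and stop on an object; "newtons" is the grip in N (left out, the last holds). Time passes only in rows, so rows that repeat a pose let the fingers close. It gives the time, the measured TCP pose, the force and the opening at its end, in the units of the state.
- bot.get_state(): the state, without advancing time (a new reading comes with each control period).
- get_image(name): name is "scene" or "top"; returns a dict with "pixels" (420x560x3 uint8, red, green, blue), "camera_matrix" (3x3 intrinsics, pixels), "distortion" ([k1, k2, p1, p2, k3] as OpenCV has them; the pictures are not rectified), "R" (3x3) and "t" (3): a world point X has camera coordinates R X + t. Camera axes: x right, y down, z forward; pixel columns grow to the right and rows downward; lengths in m; the calibration is good to about 2 mm. A picture is of the moment at which its call begins. There is no depth.
- bot.job_done(): hands the job in, once; it reports no verdict.
The state is a dict: "t": time; "q": joint angles; "qvel": joint speeds; "effort": joint torques, N m; "ee_pos": TCP position; "tool_rot": TCP orientation; "contact_force": force on the tool from outside, world axes, zero at the start; "ft_torque": the same for the moment, N m; "grip_width": finger opening in m.
Only numpy, scipy, OpenCV 4.12 (cv2) and the standard library are available. Lean on these libraries where they do the work, as an engineer would, in place of code of your own. Each camera call takes 0.05 s, during which the arm holds its last target.

## Working session

There is one attempt and no reset: what is moved stays moved. The work goes in short steps, Python scripts to look and compute and a tool call to move; the robot and the scene stay as the last step left them, time stands still between calls to the robot, and variables do not carry over. Pictures are saved under pics/ and viewed, and the job is handed in when it is done.

Besides the shell and the picture viewer there is one more tool, called after ">>>" by a JSON object that holds its "op" and its "data". step_arm: Moves the arm, as the interface text tells. Shifts and turns lie within -1 to 1; 1 stands for 25 cm of shift or 0.5 rad of turn. Its arguments: {"type":"object","properties":{"increments":{"type":"string"},"newtons":{"type":"number"}},"required":["increments"]}

```bash
mkdir -p pics; ls; python3 - <<'E'
from workcell import bot,get_image
import cv2,pickle
d={}
for n in("scene","top"):
    im=get_image(n);d[n]=im
    cv2.imwrite(f"pics/{n}0.png",im["pixels"][:,:,::-1])
    print(n,im["camera_matrix"],im["distortion"],im["R"],im["t"])
pickle.dump(d,open("im0.pkl","wb"))
print(bot.get_state(),bot.grip_depth)
E
```

```text
pics
scene [[402.33425673   0.         278.14841655]
 [  0.         402.33425673 211.4383529 ]
 [  0.           0.           1.        ]] [-0.10818326  0.          0.          0.          0.        ] [[ 0.86156598  0.50753297 -0.01069306]
 [ 0.4394562  -0.7562156  -0.48478471]
 [-0.25413049  0.41297489 -0.87456814]] [-0.45035484 -0.27399806  1.26421465]
top [[383.45962445   0.         278.59646974]
 [  0.         383.45962445 205.88435667]
 [  0.           0.           1.        ]] [-0.0061733  0.         0.         0.         0.       ] [[ 0.0133162  -0.99983599 -0.01227518]
 [-0.99606514 -0.01218827 -0.08778201]
 [ 0.087618    0.0133958  -0.99606407]] [-0.07369732  0.59988715  1.174049  ]
{'t': 0.1, 'q': array([-1.24801654e+00,  5.33165835e-02,  1.61417554e+00,  5.28213401e-06,
        1.47600339e+00, -1.18991649e-01]), 'qvel': array([ 0.00042649, -0.00041041, -0.00473109, -0.00049941,  0.00076765,
        0.0007836 ]), 'effort': array([ 7.02065045e-04, -3.94903135e+01, -3.71362531e+01, -1.23025820e-04,
        3.88304237e-03, -6.10590831e-06]), 'ee_pos': array([ 0.26714078, -0.56476069,  0.40355843]), 'tool_rot': array([-1.57056522,  0.00188878, -1.12902518]), 'contact_force': array([-0.20393238,  1.29376192,  0.53848331]), 'ft_torque': array([ 0.01321242, -0.00524468, -0.05633856]), 'grip_width': 0.08572804973140839} 0.1547
```

View pics/scene0.png

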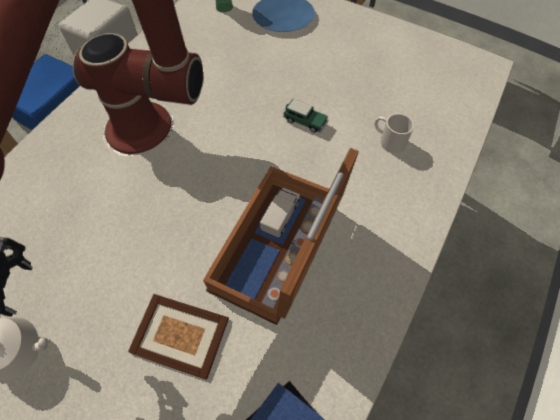

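View pics/top0.png

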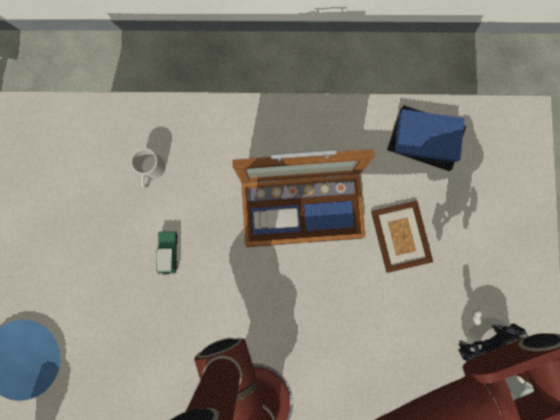

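```bash
cat > h.py <<'E'
import numpy as np,cv2,pickle
from scipy.spatial.transform import Rotation as Ro
def ray(im,p,z=None,plane=None):
    u=cv2.undistortPoints(np.array([[p]],float),im["camera_matrix"],im["distortion"])[0,0]
    d=im["R"].T@np.array([u[0],u[1],1]);o=-im["R"].T@im["t"]
    if z is not None: return o+d*(z-o[2])/d[2]
    return o,d/np.linalg.norm(d)
def proj(im,X):
    r,_=cv2.Rodrigues(im["R"])
    return cv2.projectPoints(np.array(X,float).reshape(-1,1,3),r,im["t"],im["camera_matrix"],im["distortion"])[0][:,0]
def tri(i1,p1,i2,p2):
    o1,d1=ray(i1,p1);o2,d2=ray(i2,p2)
    A=np.stack([d1,-d2],1);s=np.linalg.lstsq(A,o2-o1,rcond=None)[0]
    a=o1+d1*s[0];b=o2+d2*s[1];return (a+b)/2,np.linalg.norm(a-b)
def crop(im,x0,y0,w,h,k,fn):
    c=im["pixels"][y0:y0+h,x0:x0+w,::-1];cv2.imwrite(fn,cv2.resize(c,None,fx=k,fy=k,interpolation=cv2.INTER_CUBIC))
E
python3 - <<'E'
from h import *
d=pickle.load(open("im0.pkl","rb"))
crop(d["top"],225,140,155,115,5,"pics/tcase.png")
crop(d["top"],120,130,80,160,4,"pics/tcar.png")
crop(d["scene"],200,140,170,190,4,"pics/scase.png") 
crop(d["scene"],270,85,80,60,8,"pics/scar.png")
E
```

```text
(no output)
```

View pics/tcase.png

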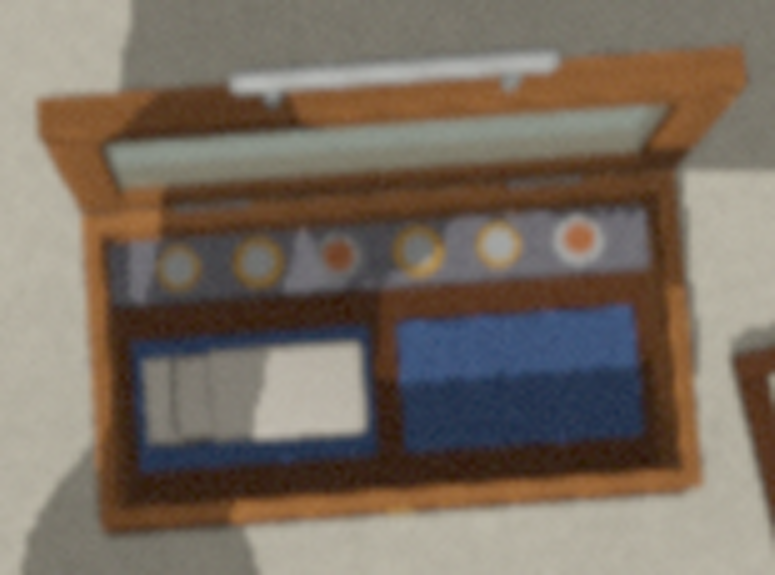

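View pics/tcar.png

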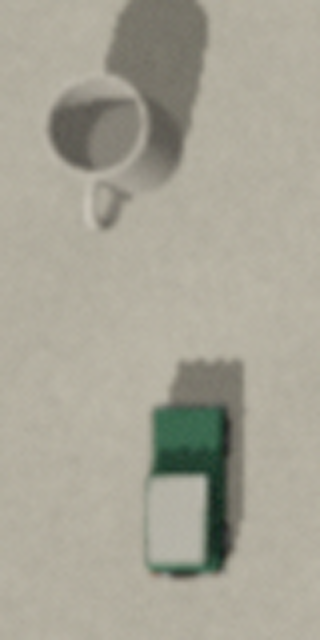

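View pics/scase.png

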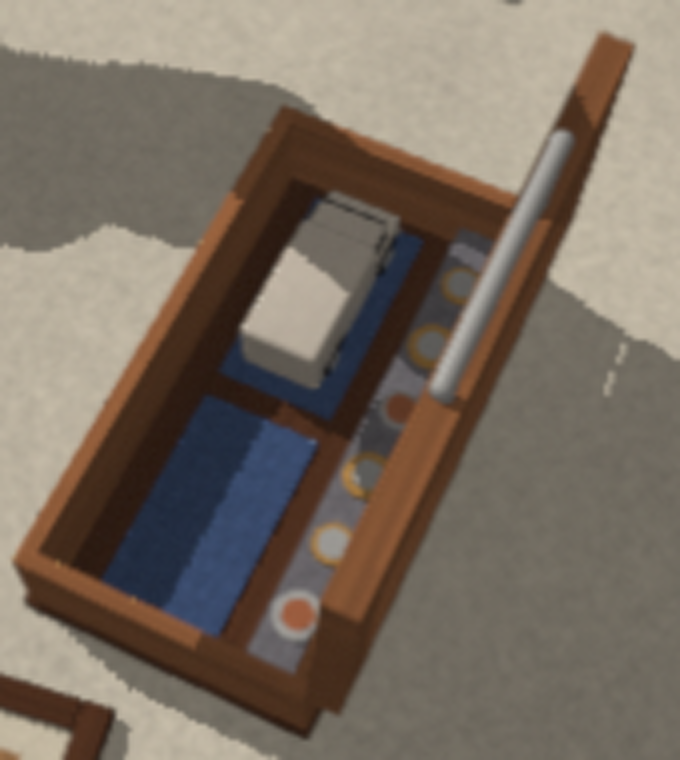

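View pics/scar.png

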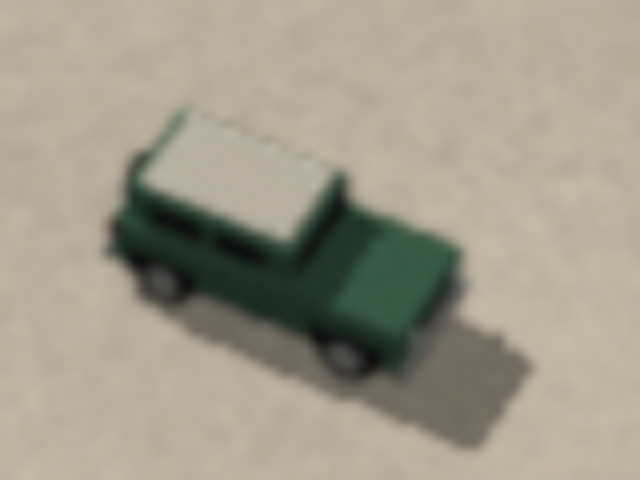

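```bash
python3 - <<'E'
from h import *
np.set_printoptions(precision=4,suppress=True)
d=pickle.load(open("im0.pkl","rb"));T=d["top"];S=d["scene"]
tc=lambda x,y:(225+(x+.5)/5-.5,140+(y+.5)/5-.5)
tk=lambda x,y:(120+(x+.5)/4-.5,130+(y+.5)/4-.5)
sc=lambda x,y:(200+(x+.5)/4-.5,140+(y+.5)/4-.5)
sk=lambda x,y:(270+(x+.5)/8-.5,85+(y+.5)/8-.5)
print("cams",-T["R"].T@T["t"],-S["R"].T@S["t"])
print("rim top")
P=[ray(T,tc(*p),.078) for p in[(102,531),(700,489),(682,170),(83,212)]]
for p in P:print(p)
print("c",np.mean(P,0),"sizes",[np.linalg.norm(P[i]-P[i-1]) for i in range(4)])
f=P[0]-P[1];print("yaw of y axis",np.arctan2(-f[0],f[1]))
print("rim scene FL,FR?",ray(S,sc(285,108),.078),ray(S,sc(18,562),.078),ray(S,sc(310,735),.078-.078))
Q=[ray(T,tc(*p),.013) for p in[(397,320),(636,303),(645,436),(404,452)]]
print("pad",np.mean(Q,0),[np.linalg.norm(Q[i]-Q[i-1]) for i in range(4)])
for a,b in((1,0),(2,3)):
    f=Q[b]-Q[a];print("pad yaw",np.arctan2(-f[0],f[1]))
Q=[ray(S,sc(*p),.013) for p in[(205,395),(105,582),(215,635),(318,440)]]
print("padS",np.mean(Q,0),[np.linalg.norm(Q[i]-Q[i-1]) for i in range(4)])
print("bar",tri(T,tc(231,84),S,sc(565,135)),tri(T,tc(558,62),S,sc(442,392)))
print("roof top");R=[ray(T,tk(*p),.057) for p in[(147,476),(208,472),(207,566),(148,570)]]
for r in R:print(r)
print("roof scene");R=[ray(S,sk(*p),.057) for p in[(185,108),(342,172),(295,245),(140,180)]]
for r in R:print(r)
print("bonnet front T",[ray(T,tk(*p),.038) for p in[(152,406),(225,404)]])
print("rear T",[ray(T,tk(*p),.03) for p in[(150,573),(222,572)]])
print("bonnet S",[ray(S,sk(*p),.038) for p in[(462,245),(402,335)]], "rear left S",ray(S,sk(115,245),.03))
E
```

```text
cams [ 0.4956 -0.0821  1.2212] [ 0.8297 -0.5007  0.968 ]
rim top
[0.476  0.0314 0.078 ]
[ 0.5055 -0.3229  0.078 ]
[ 0.6967 -0.3133  0.078 ]
[0.6671 0.0469 0.078 ]
c [ 0.5863 -0.1395  0.078 ] sizes [np.float64(0.19168522142628228), np.float64(0.35560032930668195), np.float64(0.19142368544565647), np.float64(0.3614736199670699)]
yaw of y axis 0.08314665121490922
rim scene FL,FR? [0.4839 0.0289 0.078 ] [ 0.5148 -0.3248  0.078 ] [ 0.7023 -0.3097  0.    ]
pad [ 0.5747 -0.2241  0.013 ] [np.float64(0.08344303063511403), np.float64(0.15141646020214), np.float64(0.08410471744605756), np.float64(0.1516999595408711)]
pad yaw 0.08351471666044975
pad yaw 0.07911192583717633
padS [ 0.578  -0.2212  0.013 ] [np.float64(0.08079404001081417), np.float64(0.14044910950377856), np.float64(0.07704308319809013), np.float64(0.14372607597286077)]
bar (array([ 0.6989, -0.0482,  0.3006]), np.float64(0.003249286860588313)) (array([ 0.7122, -0.2063,  0.3029]), np.float64(0.006136665164711098))
roof top
[0.4634 0.3024 0.057 ]
[0.4671 0.2561 0.057 ]
[0.3966 0.2542 0.057 ]
[0.393  0.2988 0.057 ]
roof scene
[0.4    0.2983 0.057 ]
[0.4684 0.299  0.057 ]
[0.4706 0.2572 0.057 ]
[0.4038 0.2567 0.057 ]
bonnet front T [array([0.5168, 0.307 , 0.038 ]), array([0.519 , 0.2504, 0.038 ])]
rear T [array([0.3883, 0.306 , 0.03  ]), array([0.3899, 0.2502, 0.03  ])]
bonnet S [array([0.5185, 0.3054, 0.038 ]), array([0.5194, 0.2535, 0.038 ])] rear left S [0.3997 0.2447 0.03  ]
```

```bash
cat > pl.py <<'E'
from h import *
from workcell import bot
def inc(pos,yaw,p0,y0):
    """increments from vertical pose (p0,y0) to (pos,yaw)"""
    c,s=np.cos(y0),np.sin(y0);d=np.array(pos)-p0
    return np.array([c*d[0]+s*d[1],-d[2],-s*d[0]+c*d[1],0,-(yaw-y0)*.25*2/.25*.25,0])/np.array([.25,.25,.25,.5,.5,.5])
def plan(wps,p0=None,y0=None):
    s=bot.get_state()
    if p0 is None:p0=s["ee_pos"]
    if y0 is None:y0=s["tool_rot"][2]
    print("t",round(s["t"],2),"pos",np.round(p0,4),"rot",np.round(s["tool_rot"],3),"q",np.round(s["q"],2),"F",np.round(s["contact_force"],1),"w",round(s["grip_width"],4))
    for p,y in wps:
        v=inc(p,y,np.array(p0),y0);print(np.round(v,3));p0,y0=p,y
E
sed -i 's/-(yaw-y0)\*.25\*2\/.25\*.25/-(yaw-y0)/' pl.py
python3 - <<'E'
from pl import *
plan([((.35,-.36,.40),-1.54),((.40,-.13,.36),-1.54),((.43,.09,.32),-1.54),((.452,.2785,.28),-1.54)])
E
```

```text
t 0.1 pos [ 0.2671 -0.5648  0.4036] rot [-1.571  0.002 -1.129] q [-1.25  0.05  1.61  0.    1.48 -0.12] F [-0.2  1.3  0.5] w 0.0857
[-0.599  0.014  0.65   0.     0.822  0.   ]
[-0.913  0.16   0.228  0.    -0.     0.   ]
[-0.876  0.16   0.147  0.    -0.     0.   ]
[-0.751  0.16   0.111  0.    -0.     0.   ]
```

>>> {"op": "step_arm", "data": {"increments": "-1 -0.3 0 0.325 0 0.41 0; -1 -0.6 0 0.65 0 0.82 0; -1 -0.6 0 0.65 0 0.82 0; -1 -0.6 0 0.65 0 0.82 0; -1 -0.6 0 0.65 0 0.82 0", "newtons": 40}}

```text
t: 0.72
ee_pos: [0.3506, -0.358, 0.4043]
tool_rot: [-1.571, 0.0, -1.536]
contact_force: [0.4, -0.8, 0.2]
grip_width: 0.0854
```

>>> {"op": "step_arm", "data": {"increments": "-1 -0.91 0.16 0.23 0 0 0; -1 -0.91 0.16 0.23 0 0 0; -1 -0.91 0.16 0.23 0 0 0; -1 -0.91 0.16 0.23 0 0 0"}}

```text
t: 1.23
ee_pos: [0.4002, -0.1296, 0.3641]
tool_rot: [-1.571, -0.0, -1.54]
contact_force: [1.0, 0.2, -0.2]
grip_width: 0.0855
```

>>> {"op": "step_arm", "data": {"increments": "-1 -0.88 0.16 0.15 0 0 0; -1 -0.88 0.16 0.15 0 0 0; -1 -0.88 0.16 0.15 0 0 0; -1 -0.88 0.16 0.15 0 0 0"}}

```text
t: 1.72
ee_pos: [0.4309, 0.092, 0.324]
tool_rot: [-1.571, -0.0, -1.538]
contact_force: [-0.5, 0.2, -0.0]
grip_width: 0.0857
```

>>> {"op": "step_arm", "data": {"increments": "-1 -0.75 0.16 0.11 0 0 0; -1 -0.75 0.16 0.11 0 0 0; -1 -0.75 0.16 0.11 0 0 0; -1 -0.75 0.16 0.11 0 0 0; -1 -0.75 0.16 0.11 0 0 0; -1 -0.75 0.16 0.11 0 0 0"}}

```text
t: 2.48
ee_pos: [0.4527, 0.2774, 0.285]
tool_rot: [-1.57, -0.0, -1.541]
contact_force: [0.6, -0.6, 0.2]
grip_width: 0.0853
```

```bash
python3 - <<'E'
from pl import *
from workcell import get_image
T=get_image("top");S=get_image("scene")
a=cv2.resize(T["pixels"][180:320,100:240,::-1],None,fx=3,fy=3);b=cv2.resize(S["pixels"][40:180,220:360,::-1],None,fx=3,fy=3)
cv2.imwrite("pics/g1.png",np.hstack([a,b]))
plan([((.452,.278,.183),-1.54)])
E
```

```text
t 2.58 pos [0.4526 0.2774 0.2852] rot [-1.57   0.    -1.541] q [ 0.41 -0.07  1.94 -0.    1.27  1.95] F [ 0.7 -0.3 -1.1] w 0.0851
[-0.003  0.409 -0.002  0.    -0.002  0.   ]
```

View pics/g1.png

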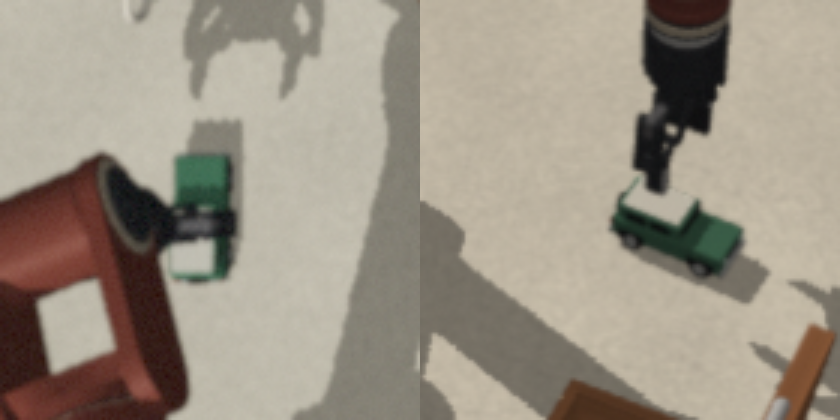

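The gripper is directly over the car (car near pixel 200,215 of the left crop), with one finger on each side. Descending.

>>> {"op": "step_arm", "data": {"increments": "-1 0 0.15 0 0 0 0; -1 0 0.28 0 0 0 0; -1 0 0.35 0 0 0 0; -1 0 0.41 0 0 0 0; -1 0 0.41 0 0 0 0"}}

```text
t: 3.2
ee_pos: [0.4521, 0.2784, 0.1816]
tool_rot: [-1.572, -0.001, -1.539]
contact_force: [-0.8, -1.0, -0.1]
grip_width: 0.0854
```

>>> {"op": "step_arm", "data": {"increments": "0.4 0 0 0 0 0 0; 0.4 0 0 0 0 0 0; 0.4 0 0 0 0 0 0; 0.4 0 0 0 0 0 0; 0.4 0 0 0 0 0 0; 0.4 0 0 0 0 0 0"}}

```text
t: 3.95
ee_pos: [0.453, 0.2792, 0.1837]
tool_rot: [-1.568, 0.001, -1.539]
contact_force: [-0.4, 0.9, 5.6]
grip_width: 0.053
```

>>> {"op": "step_arm", "data": {"increments": "0.6 0 -0.1 0 0 0 0; 0.6 0 -0.25 0 0 0 0; 0.6 0 -0.45 0 0 0 0; 0.6 0 -0.6 0 0 0 0; 0.6 0 -0.6 0 0 0 0"}}

```text
t: 4.58
ee_pos: [0.4529, 0.2789, 0.3349]
tool_rot: [-1.565, 0.002, -1.539]
contact_force: [0.0, -0.0, -3.8]
grip_width: 0.0535
```

```bash
python3 - <<'E'
from pl import *
from workcell import get_image
T=get_image("top");S=get_image("scene")
a=cv2.resize(T["pixels"][180:320,100:240,::-1],None,fx=3,fy=3);b=cv2.resize(S["pixels"][40:180,220:360,::-1],None,fx=3,fy=3)
cv2.imwrite("pics/g2.png",np.hstack([a,b]))
z=.333
plan([((.47,.13,z),-1.09),((.51,-.02,z),-.64),((.55,-.15,z),-.19),((.5755,-.224,z),.081),((.5755,-.224,.20),.081)])
E
```

```text
t 4.67 pos [0.4516 0.2784 0.33  ] rot [-1.574e+00 -1.000e-03 -1.539e+00] q [ 0.41 -0.12  1.9  -0.    1.36  1.95] F [-0.5 -0.8 -4.4] w 0.0531
[ 0.595 -0.012  0.055  0.    -0.898  0.   ]
[ 0.606 -0.    -0.136  0.    -0.9    0.   ]
[ 0.439 -0.    -0.322  0.    -0.9    0.   ]
[ 0.156 -0.    -0.271  0.    -0.542  0.   ]
[ 0.     0.532  0.     0.    -0.     0.   ]
```

View pics/g2.png

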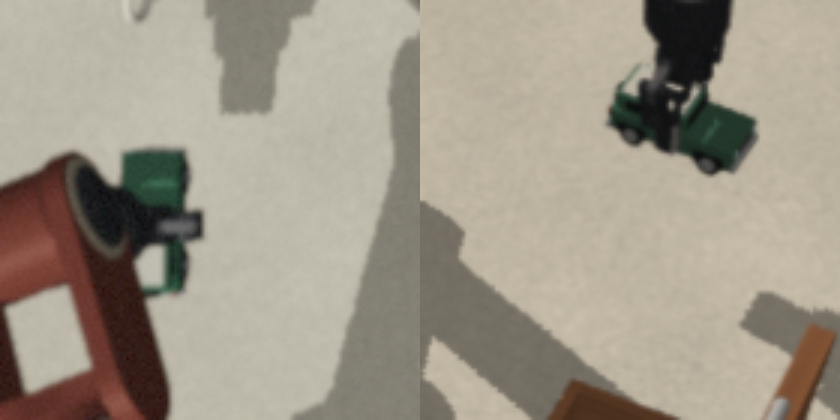

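The car is held level and lifted. Carrying it over the case while turning it.

>>> {"op": "step_arm", "data": {"increments": "0.6 0.2 0 0.02 0 -0.3 0; 0.6 0.4 0 0.04 0 -0.6 0; 0.6 0.595 0 0.055 0 -0.9 0; 0.6 0.595 0 0.055 0 -0.9 0"}}

```text
t: 5.18
ee_pos: [0.47, 0.1279, 0.3284]
tool_rot: [-1.577, 0.002, -1.094]
contact_force: [-0.2, 1.5, -3.3]
grip_width: 0.0537
```

>>> {"op": "step_arm", "data": {"increments": "0.6 0.2 0 -0.05 0 -0.3 0; 0.6 0.4 0 -0.09 0 -0.6 0; 0.6 0.606 0 -0.136 0 -0.9 0; 0.6 0.606 0 -0.136 0 -0.9 0"}}

```text
t: 5.68
ee_pos: [0.5108, -0.0215, 0.3296]
tool_rot: [-1.573, 0.004, -0.644]
contact_force: [-0.5, 0.5, -3.9]
grip_width: 0.0535
```

>>> {"op": "step_arm", "data": {"increments": "0.6 0.15 0 -0.11 0 -0.3 0; 0.6 0.3 0 -0.22 0 -0.6 0; 0.6 0.44 0 -0.322 0 -0.9 0; 0.6 0.44 0 -0.322 0 -0.9 0"}}

```text
t: 6.18
ee_pos: [0.5513, -0.1504, 0.33]
tool_rot: [-1.57, 0.003, -0.192]
contact_force: [-0.5, 0.4, -4.1]
grip_width: 0.0535
```

>>> {"op": "step_arm", "data": {"increments": "0.6 0.08 0 -0.14 0 -0.27 0; 0.6 0.156 0 -0.271 0 -0.542 0; 0.6 0.156 0 -0.271 0 -0.542 0; 0.6 0.156 0 -0.271 0 -0.542 0; 0.6 0.156 0 -0.271 0 -0.542 0"}}

```text
t: 6.8
ee_pos: [0.5764, -0.2219, 0.3314]
tool_rot: [-1.57, 0.001, 0.083]
contact_force: [0.8, 0.3, -3.5]
grip_width: 0.0533
```

```bash
python3 - <<'E'
from pl import *
from workcell import get_image
T=get_image("top");S=get_image("scene")
a=cv2.resize(T["pixels"][120:280,220:400,::-1],None,fx=2.2,fy=2.2);b=cv2.resize(S["pixels"][160:320,190:370,::-1],None,fx=2.2,fy=2.2)
cv2.imwrite("pics/g3.png",np.hstack([a,b]))
plan([((.5755,-.224,.20),.081)])
E
```

```text
t 6.9 pos [ 0.5765 -0.2224  0.332 ] rot [-1.57   0.     0.083] q [-0.49  0.09  1.7   0.    1.35 -0.57] F [ 0.8  0.4 -3.6] w 0.0529
[-0.005  0.528 -0.006  0.     0.003  0.   ]
```

View pics/g3.png

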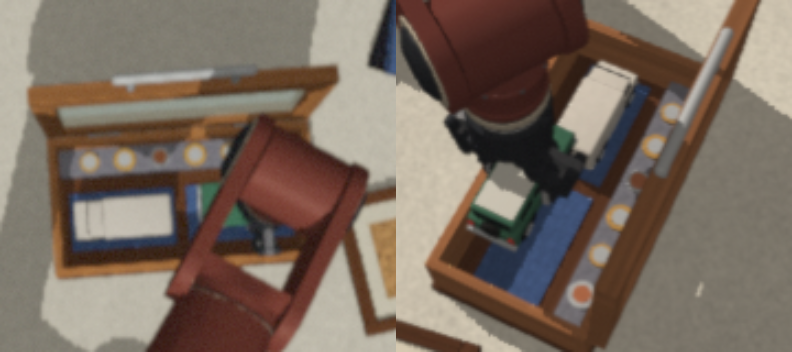

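>>> {"op": "step_arm", "data": {"increments": "0.6 0 0.15 0 0 0 0; 0.6 0 0.3 0 0 0 0; 0.6 0 0.4 0 0 0 0; 0.6 0 0.45 0 0 0 0; 0.6 0 0.48 0 0 0 0; 0.6 0 0.5 0 0 0 0; 0.6 0 0.5 0 0 0 0"}}

```text
t: 7.78
ee_pos: [0.5769, -0.2238, 0.2078]
tool_rot: [-1.571, -0.001, 0.082]
contact_force: [0.6, 0.2, -3.2]
grip_width: 0.0533
```

```bash
python3 - <<'E'
from pl import *
from workcell import get_image
T=get_image("top");S=get_image("scene")
a=cv2.resize(T["pixels"][120:280,220:400,::-1],None,fx=2.2,fy=2.2);b=cv2.resize(S["pixels"][160:320,190:370,::-1],None,fx=2.2,fy=2.2)
cv2.imwrite("pics/g4.png",np.hstack([a,b]))
plan([((.5755,-.224,.1965),.081)])
E
```

```text
t 7.88 pos [ 0.577  -0.2239  0.2081] rot [-1.572e+00 -1.000e-03  8.200e-02] q [-0.49  0.23  1.76 -0.    1.14 -0.57] F [ 0.5  0.1 -3.6] w 0.0534
[-0.006  0.047 -0.     0.     0.002  0.   ]
```

View pics/g4.png

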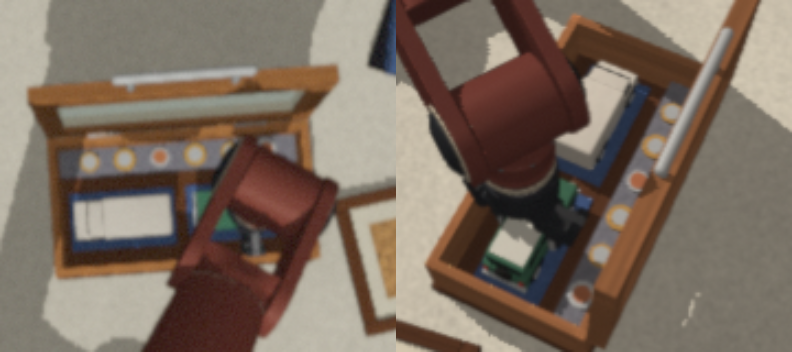

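The car sits just above the pad and is lined up with it. Lowering the last centimetre gently.

>>> {"op": "step_arm", "data": {"increments": "0.6 0 0.01 0 0 0 0; 0.6 0 0.02 0 0 0 0; 0.6 0 0.03 0 0 0 0; 0.6 0 0.036 0 0 0 0; 0.6 0 0.036 0 0 0 0"}}

```text
t: 8.5
ee_pos: [0.5766, -0.2236, 0.1979]
tool_rot: [-1.571, 0.0, 0.082]
contact_force: [0.3, -0.2, -2.8]
grip_width: 0.0533
```

>>> {"op": "step_arm", "data": {"increments": "0.6 0 0.004 0 0 0 0; 0.6 0 0.008 0 0 0 0; 0.6 0 0.008 0 0 0 0"}}

```text
t: 8.88
ee_pos: [0.5768, -0.2237, 0.1968]
tool_rot: [-1.571, -0.0, 0.082]
contact_force: [-1.2, -0.1, 0.3]
grip_width: 0.053
```

>>> {"op": "step_arm", "data": {"increments": "0.6 0 0.003 0 0 0 0; 0.6 0 0.003 0 0 0 0; 0 0 0.003 0 0 0 0; -0.3 0 0.003 0 0 0 0; -0.6 0 0.003 0 0 0 0; -0.6 0 0.003 0 0 0 0; -0.6 0 0.003 0 0 0 0; -0.6 0 0.003 0 0 0 0; -0.6 0 0.003 0 0 0 0"}}

```text
t: 10.0
ee_pos: [0.5771, -0.2238, 0.1961]
tool_rot: [-1.572, -0.002, 0.082]
contact_force: [3.1, -0.7, 2.3]
grip_width: 0.0684
```

>>> {"op": "step_arm", "data": {"increments": "-0.6 0 -0.02 0 0 0 0; -0.6 0 -0.06 0 0 0 0; -0.6 0 -0.12 0 0 0 0; -0.6 0 -0.2 0 0 0 0; -0.6 0 -0.3 0 0 0 0; -0.6 0 -0.45 0 0 0 0; -0.6 0 -0.6 0 0 0 0; -0.6 0 -0.75 0 0 0 0; -0.6 0 -0.85 0 0 0 0; -0.6 0 -0.85 0 0 0 0"}}

```text
t: 11.25
ee_pos: [0.577, -0.2238, 0.4125]
tool_rot: [-1.575, -0.006, 0.082]
contact_force: [-0.8, -0.6, -0.1]
grip_width: 0.0684
```

```bash
python3 - <<'E'
from pl import *
from workcell import get_image
T=get_image("top");S=get_image("scene")
pickle.dump({"top":T,"scene":S},open("im1.pkl","wb"))
a=cv2.resize(T["pixels"][120:280,220:400,::-1],None,fx=2.2,fy=2.2);b=cv2.resize(S["pixels"][160:320,190:370,::-1],None,fx=2.2,fy=2.2)
cv2.imwrite("pics/g5.png",np.hstack([a,b]))
plan([((.5755,-.224,.1965),.081)])
E
```

```text
t 11.35 pos [ 0.5764 -0.2235  0.4079] rot [-1.571  0.     0.082] q [-0.49  0.03  1.63 -0.    1.48 -0.57] F [ 1.4 -0.1 -0.6] w 0.0683
[-0.004  0.846 -0.002  0.     0.002  0.   ]
```

View pics/g5.png

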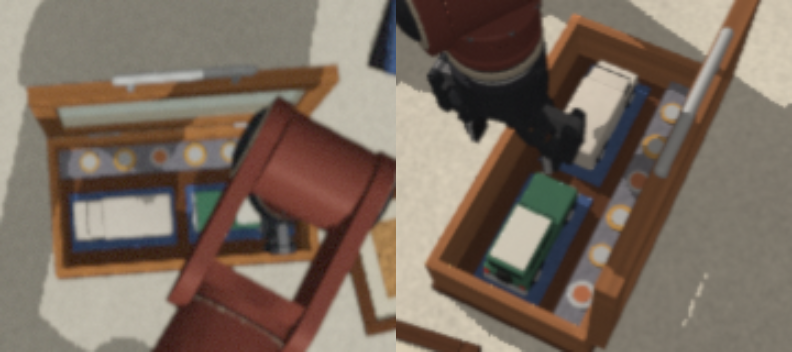

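```bash
python3 - <<'E'
from pl import *
np.set_printoptions(precision=4,suppress=True)
d=pickle.load(open("im1.pkl","rb"));S=d["scene"]
R=[ray(S,(190+(x-396)/2.2,160+y/2.2),.070) for x,y in[(517,206),(550,218),(527,264),(491,250)]]
for r in R:print(r)
f=(R[0]+R[1]-R[2]-R[3]);print(np.arctan2(-f[0],f[1]),np.mean(R,0))
crop(S,290,165,90,90,7,"pics/bar.png")
plan([((.5764,-.2235,.535),.082),((.7055,-.127,.535),.082),((.7055,-.127,.459),.082)],p0=(.5764,-.2235,.408),y0=.082)
E
```

```text
[ 0.5587 -0.2175  0.07  ]
[ 0.5975 -0.2112  0.07  ]
[ 0.604  -0.2685  0.07  ]
[ 0.5622 -0.2748  0.07  ]
0.08759722683384215 [ 0.5806 -0.243   0.07  ]
t 11.35 pos [ 0.5764 -0.2235  0.408 ] rot [-1.571  0.     0.082] q [-0.49  0.03  1.63 -0.    1.48 -0.57] F [ 1.4 -0.1 -0.6] w 0.0683
[ 0.    -0.508  0.     0.    -0.     0.   ]
[ 0.546 -0.     0.342  0.    -0.     0.   ]
[ 0.     0.304  0.     0.    -0.     0.   ]
```

View pics/bar.png

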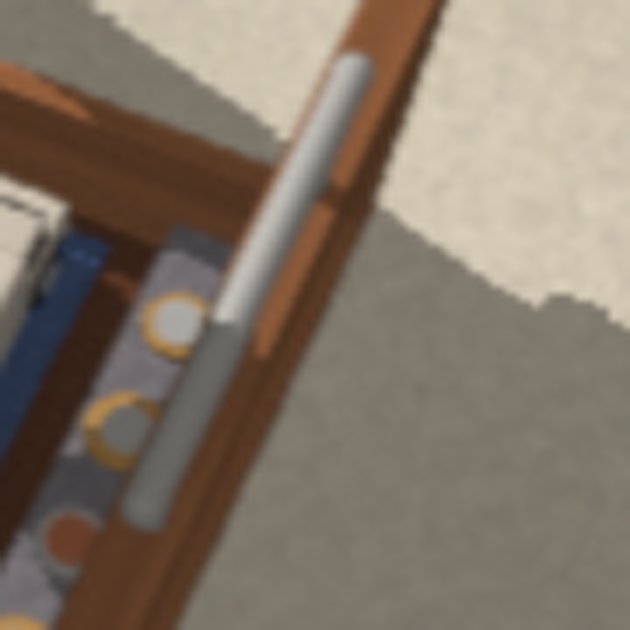

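```bash
python3 - <<'E'
from pl import *
np.set_printoptions(precision=4,suppress=True)
d=pickle.load(open("im0.pkl","rb"));S=d["scene"];T=d["top"]
print(tri(T,(225+394.5/5,140+73/5),S,(325.9,206.6)))
print(tri(T,(225+233/5,140+84.5/5),S,(340.5,174)),tri(T,(225+556/5,140+62/5),S,(311.3,239.3)))
E
```

```text
(array([ 0.7063, -0.1288,  0.2945]), np.float64(0.004751267421413399))
(array([ 0.6984, -0.0499,  0.2999]), np.float64(0.004386967557121297)) (array([ 0.7136, -0.2064,  0.2971]), np.float64(0.008701406711873156))
```

>>> {"op": "step_arm", "data": {"increments": "-0.6 0 -0.25 0 0 0 0; -0.6 0 -0.51 0 0 0 0; -0.6 0 -0.51 0 0 0 0; -0.6 0.2 -0.51 0.12 0 0 0; -0.6 0.4 -0.51 0.24 0 0 0; -0.6 0.546 -0.51 0.34 0 0 0; -0.6 0.546 -0.51 0.34 0 0 0; -0.6 0.546 -0.51 0.34 0 0 0"}}

```text
t: 12.35
ee_pos: [0.7057, -0.128, 0.5331]
tool_rot: [-1.57, 0.004, 0.082]
contact_force: [-1.3, -0.2, 0.3]
grip_width: 0.0679
```

```bash
python3 - <<'E'
from pl import *
from workcell import get_image
T=get_image("top");S=get_image("scene")
a=cv2.resize(T["pixels"][80:260,220:400,::-1],None,fx=2.2,fy=2.2);b=cv2.resize(S["pixels"][120:300,230:410,::-1],None,fx=2.2,fy=2.2)
cv2.imwrite("pics/g6.png",np.hstack([a,b]))
plan([((.7055,-.127,.459),.082)])
E
```

```text
t 12.45 pos [ 0.7051 -0.1286  0.5346] rot [-1.571e+00  1.000e-03  8.100e-02] q [-0.28  0.23  1.21 -0.    1.71 -0.36] F [0.2 0.4 0.5] w 0.0682
[ 0.002  0.303  0.006  0.    -0.002  0.   ]
```

View pics/g6.png

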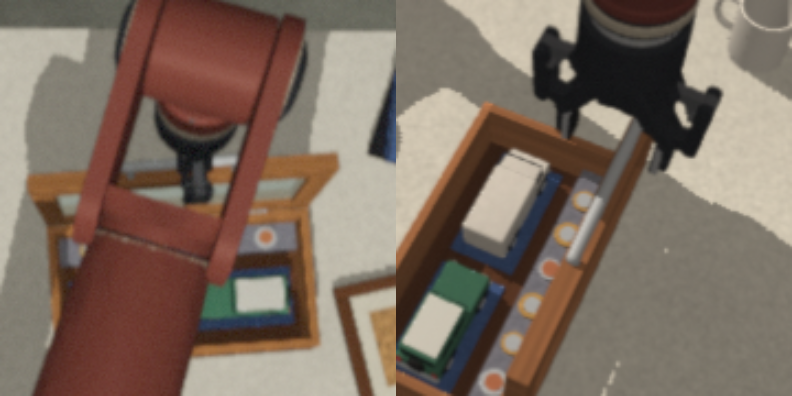

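The fingers straddle the bar (right crop, about 635,140), and the car stands on its pad. Descending and closing on the bar.

>>> {"op": "step_arm", "data": {"increments": "-0.6 0 0.1 0 0 0 0; -0.6 0 0.2 0 0 0 0; -0.6 0 0.26 0 0 0 0; -0.6 0 0.3 0 0 0 0; -0.6 0 0.3 0 0 0 0"}}

```text
t: 13.08
ee_pos: [0.7055, -0.128, 0.46]
tool_rot: [-1.57, 0.001, 0.082]
contact_force: [0.1, -0.4, 0.8]
grip_width: 0.0681
```

>>> {"op": "step_arm", "data": {"increments": "0.2 0 0 0 0 0 0; 0.4 0 0 0 0 0 0; 0.6 0 0 0 0 0 0; 1 0 0 0 0 0 0; 1 0 0 0 0 0 0; 1 0 0 0 0 0 0; 1 0 0 0 0 0 0; 1 0 0 0 0 0 0", "newtons": 40}}

```text
t: 14.08
ee_pos: [0.7058, -0.1278, 0.4611]
tool_rot: [-1.571, -0.001, 0.082]
contact_force: [1.2, -0.2, 3.7]
grip_width: 0.0108
```

```bash
python3 - <<'E'
from pl import *
from workcell import get_image
T=get_image("top");S=get_image("scene")
a=cv2.resize(T["pixels"][80:260,220:400,::-1],None,fx=2.2,fy=2.2);b=cv2.resize(S["pixels"][120:300,230:410,::-1],None,fx=2.2,fy=2.2)
cv2.imwrite("pics/g7.png",np.hstack([a,b]))
plan([])
E
```

```text
t 14.18 pos [ 0.7058 -0.1277  0.4611] rot [-1.571e+00 -1.000e-03  8.200e-02] q [-0.28  0.24  1.31  0.    1.59 -0.36] F [1.9 0.6 3.9] w 0.0107
```

View pics/g7.png

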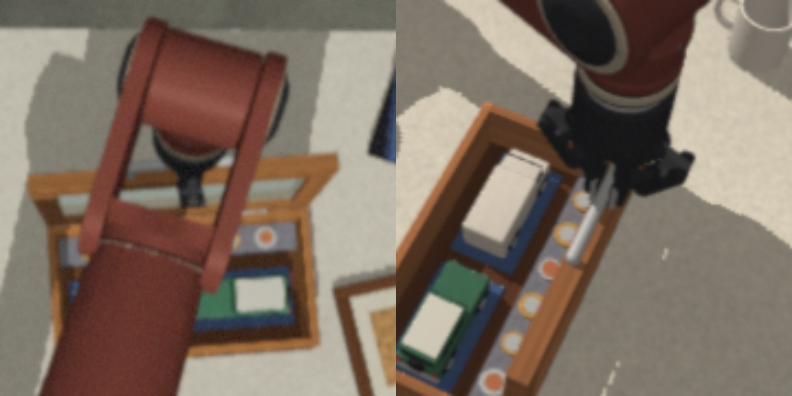

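```bash
cat > arc.py <<'E'
import numpy as np,sys
def bar(t):return np.array([-.228*np.cos(t)+.011*np.sin(t),.228*np.sin(t)+.011*np.cos(t)])
def arc(t0,ts,off=(0,0)):
    b0=bar(t0)
    for t in ts:
        d=bar(t)-b0+np.array(off);print("%.3f: x %.3f y %.3f"%(t,d[0]/.25,-d[1]/.25))
E
python3 -c "
from arc import *
arc(1.63,np.linspace(1.63,1.2,11)[1:])"
```

```text
1.587: x -0.039 y -0.003
1.544: x -0.078 y -0.005
1.501: x -0.118 y -0.005
1.458: x -0.157 y -0.003
1.415: x -0.196 y 0.000
1.372: x -0.235 y 0.005
1.329: x -0.274 y 0.012
1.286: x -0.312 y 0.020
1.243: x -0.350 y 0.030
1.200: x -0.387 y 0.042
```

>>> {"op": "step_arm", "data": {"increments": "1 -0.04 -0.003 0 0 0 0; 1 -0.08 -0.005 0 0 0 0; 1 -0.12 -0.005 0 0 0 0; 1 -0.16 -0.003 0 0 0 0; 1 -0.2 0 0 0 0 0; 1 -0.235 0.005 0 0 0 0; 1 -0.275 0.012 0 0 0 0; 1 -0.31 0.02 0 0 0 0; 1 -0.35 0.03 0 0 0 0; 1 -0.387 0.042 0 0 0 0", "newtons": 40}}

```text
t: 15.42
ee_pos: [0.6086, -0.1359, 0.4495]
tool_rot: [-1.571, 0.001, 0.082]
contact_force: [1.3, -2.5, 1.3]
grip_width: 0.0105
```

```bash
python3 - <<'E'
from pl import *
from arc import *
from workcell import get_image
T=get_image("top");S=get_image("scene")
a=cv2.resize(T["pixels"][80:260,220:400,::-1],None,fx=2.2,fy=2.2);b=cv2.resize(S["pixels"][120:300,200:380,::-1],None,fx=2.2,fy=2.2)
cv2.imwrite("pics/g8.png",np.hstack([a,b]))
plan([])
arc(1.2,np.linspace(1.2,.8,11)[1:])
E
```

```text
t 15.53 pos [ 0.6081 -0.136   0.4489] rot [-1.571  0.004  0.081] q [-0.34  0.03  1.57 -0.    1.55 -0.42] F [-1.8 -3.7  1.3] w 0.0105
1.160: x -0.034 y 0.012
1.120: x -0.068 y 0.026
1.080: x -0.102 y 0.041
1.040: x -0.134 y 0.057
1.000: x -0.166 y 0.075
0.960: x -0.198 y 0.094
0.920: x -0.228 y 0.114
0.880: x -0.258 y 0.135
0.840: x -0.287 y 0.157
0.800: x -0.314 y 0.181
```

View pics/g8.png

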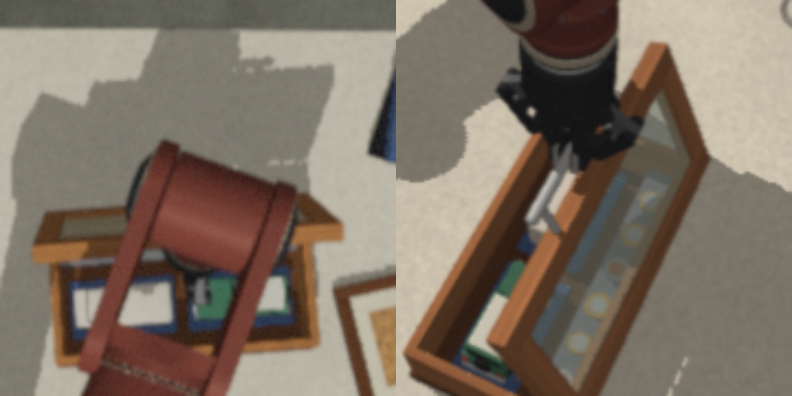

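The lid follows the hand, at about 1.2 rad with low forces. Continuing.

>>> {"op": "step_arm", "data": {"increments": "1 -0.034 0.012 0 0 0 0; 1 -0.068 0.026 0 0 0 0; 1 -0.1 0.041 0 0 0 0; 1 -0.134 0.057 0 0 0 0; 1 -0.166 0.075 0 0 0 0; 1 -0.198 0.094 0 0 0 0; 1 -0.228 0.114 0 0 0 0; 1 -0.258 0.135 0 0 0 0; 1 -0.287 0.157 0 0 0 0; 1 -0.314 0.181 0 0 0 0"}}

```text
t: 16.77
ee_pos: [0.5304, -0.1423, 0.4043]
tool_rot: [-1.571, 0.001, 0.082]
contact_force: [0.2, -6.4, 1.0]
grip_width: 0.0105
```

```bash
python3 - <<'E'
from pl import *
from arc import *
from workcell import get_image
S=get_image("scene")
cv2.imwrite("pics/g9.png",cv2.resize(S["pixels"][120:300,190:370,::-1],None,fx=2.5,fy=2.5))
plan([])
arc(.8,np.linspace(.8,.45,11)[1:])
E
```

```text
t 16.82 pos [ 0.5297 -0.1424  0.4032] rot [-1.571  0.003  0.082] q [-0.4  -0.13  1.79 -0.    1.48 -0.48] F [-1.6 -6.8  1.6] w 0.0102
0.765: x -0.024 y 0.022
0.730: x -0.046 y 0.044
0.695: x -0.068 y 0.067
0.660: x -0.090 y 0.091
0.625: x -0.110 y 0.116
0.590: x -0.130 y 0.141
0.555: x -0.148 y 0.167
0.520: x -0.166 y 0.194
0.485: x -0.182 y 0.221
0.450: x -0.198 y 0.249
```

View pics/g9.png

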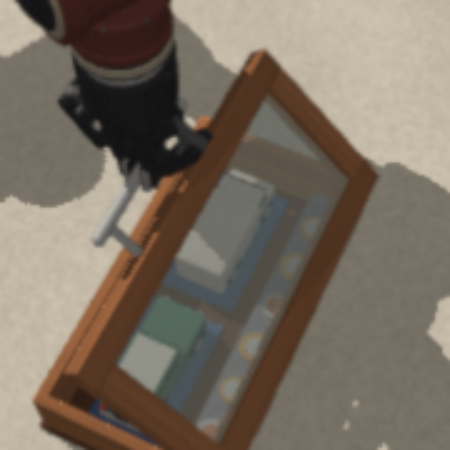

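>>> {"op": "step_arm", "data": {"increments": "1 -0.024 0.022 -0.002 0 0 0; 1 -0.046 0.044 -0.004 0 0 0; 1 -0.068 0.067 -0.006 0 0 0; 1 -0.09 0.091 -0.008 0 0 0; 1 -0.11 0.116 -0.01 0 0 0; 1 -0.13 0.141 -0.011 0 0 0; 1 -0.148 0.167 -0.012 0 0 0; 1 -0.166 0.194 -0.013 0 0 0; 1 -0.182 0.221 -0.014 0 0 0; 1 -0.198 0.249 -0.015 0 0 0"}}

```text
t: 18.08
ee_pos: [0.4815, -0.1482, 0.3404]
tool_rot: [-1.564, 0.001, 0.083]
contact_force: [1.6, 9.3, -0.3]
grip_width: 0.0103
```

```bash
python3 - <<'E'
from pl import *
from arc import *
from workcell import get_image
S=get_image("scene")
cv2.imwrite("pics/g10.png",cv2.resize(S["pixels"][120:300,190:370,::-1],None,fx=2.5,fy=2.5))
plan([])
arc(.45,np.linspace(.45,.2,11)[1:])
E
```

```text
t 18.12 pos [ 0.4809 -0.1483  0.3392] rot [-1.564  0.003  0.083] q [-0.45 -0.19  1.96  0.    1.38 -0.53] F [ 0.8  6.9 -3.9] w 0.0106
0.425: x -0.011 y 0.020
0.400: x -0.021 y 0.041
0.375: x -0.030 y 0.061
0.350: x -0.040 y 0.082
0.325: x -0.048 y 0.103
0.300: x -0.056 y 0.125
0.275: x -0.064 y 0.146
0.250: x -0.071 y 0.168
0.225: x -0.077 y 0.190
0.200: x -0.083 y 0.212
```

View pics/g10.png

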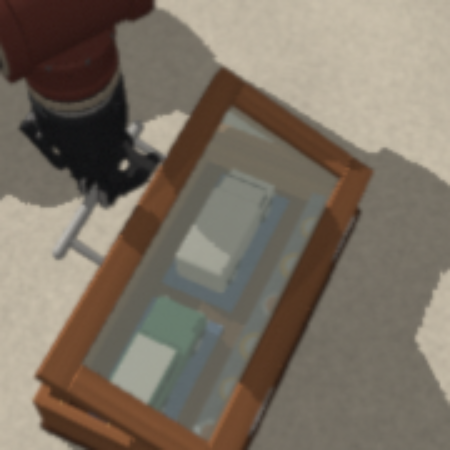

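>>> {"op": "step_arm", "data": {"increments": "1 -0.011 0.02 0.001 0 0 0; 1 -0.021 0.041 0.002 0 0 0; 1 -0.03 0.061 0.003 0 0 0; 1 -0.04 0.082 0.004 0 0 0; 1 -0.048 0.103 0.005 0 0 0; 1 -0.056 0.125 0.006 0 0 0; 1 -0.064 0.146 0.007 0 0 0; 1 -0.071 0.168 0.007 0 0 0; 1 -0.077 0.19 0.007 0 0 0; 1 -0.083 0.212 0.007 0 0 0"}}

```text
t: 19.38
ee_pos: [0.4611, -0.1493, 0.2886]
tool_rot: [-1.569, -0.001, 0.082]
contact_force: [1.3, 4.4, -2.1]
grip_width: 0.0105
```

```bash
python3 - <<'E'
from pl import *
from arc import *
from workcell import get_image
S=get_image("scene")
cv2.imwrite("pics/g11.png",cv2.resize(S["pixels"][120:300,190:370,::-1],None,fx=2.5,fy=2.5))
plan([])
arc(.2,np.linspace(.2,-.0,11)[1:])
E
```

```text
t 19.43 pos [ 0.4609 -0.1493  0.2878] rot [-1.569e+00 -1.000e-03  8.200e-02] q [-0.47 -0.19  2.04  0.    1.29 -0.55] F [ 4.7  2.5 -3.8] w 0.0104
0.180: x -0.004 y 0.018
0.160: x -0.008 y 0.036
0.140: x -0.012 y 0.053
0.120: x -0.015 y 0.071
0.100: x -0.018 y 0.089
0.080: x -0.020 y 0.108
0.060: x -0.023 y 0.126
0.040: x -0.024 y 0.144
0.020: x -0.026 y 0.162
-0.000: x -0.027 y 0.180
```

View pics/g11.png

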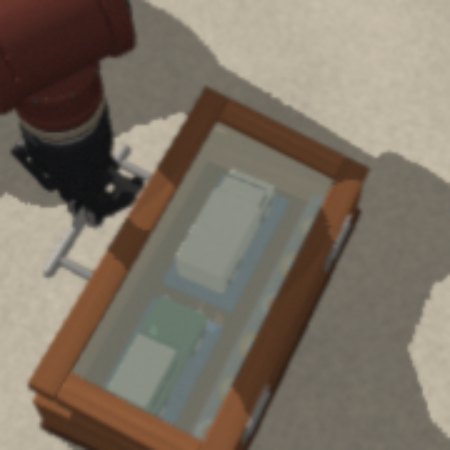

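>>> {"op": "step_arm", "data": {"increments": "1 -0.002 0.018 0 0 0 0; 1 -0.005 0.036 0 0 0 0; 1 -0.008 0.053 0 0 0 0; 1 -0.011 0.071 0 0 0 0; 1 -0.013 0.089 0 0 0 0; 1 -0.015 0.108 0 0 0 0; 1 -0.017 0.126 0 0 0 0; 1 -0.019 0.144 0 0 0 0; 1 -0.02 0.155 0 0 0 0; 1 -0.02 0.165 0 0 0 0"}}

```text
t: 20.68
ee_pos: [0.4558, -0.1498, 0.2476]
tool_rot: [-1.569, 0.002, 0.082]
contact_force: [-6.7, 7.2, 13.1]
grip_width: 0.0105
```

```bash
python3 - <<'E'
from pl import *
plan([])
E
```

```text
t 20.68 pos [ 0.4558 -0.1498  0.2476] rot [-1.569  0.002  0.082] q [-0.47 -0.15  2.08  0.    1.21 -0.56] F [-6.7  7.2 13.1] w 0.0105
```

>>> {"op": "step_arm", "data": {"increments": "1 0 0.003 0 0 0 0; 1 0 0.005 0 0 0 0; 1 0 0.005 0 0 0 0; 1 0 0.005 0 0 0 0"}}

```text
t: 21.18
ee_pos: [0.4559, -0.1498, 0.2476]
tool_rot: [-1.568, 0.003, 0.082]
contact_force: [-6.4, 8.5, 8.8]
grip_width: 0.0105
```

```bash
python3 - <<'E'
from pl import *
from workcell import get_image
S=get_image("scene");T=get_image("top")
a=cv2.resize(T["pixels"][120:280,220:400,::-1],None,fx=2.2,fy=2.2);b=cv2.resize(S["pixels"][140:300,190:370,::-1],None,fx=2.2,fy=2.2)
cv2.imwrite("pics/g12.png",np.hstack([a,b]))
plan([])
E
```

```text
t 21.27 pos [ 0.4559 -0.1498  0.2476] rot [-1.568  0.003  0.082] q [-0.47 -0.14  2.08  0.    1.21 -0.56] F [-5.8  8.5  8.6] w 0.0104
```

View pics/g12.png

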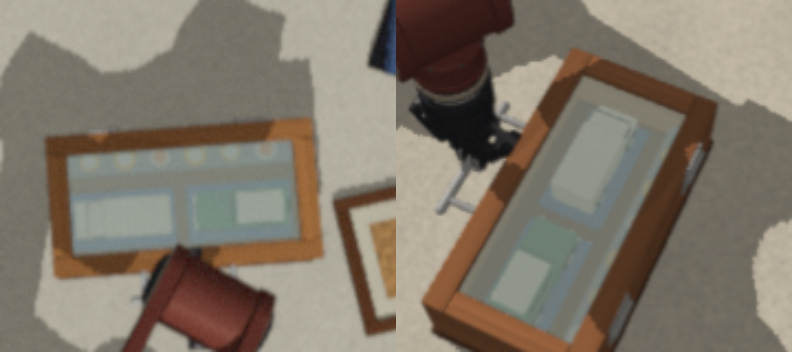

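```bash
python3 - <<'E'
from pl import *
from workcell import get_image
S=get_image("scene")
crop(S,195,250,100,70,7,"pics/c1.png")
E
```

```text
(no output)
```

View pics/c1.png

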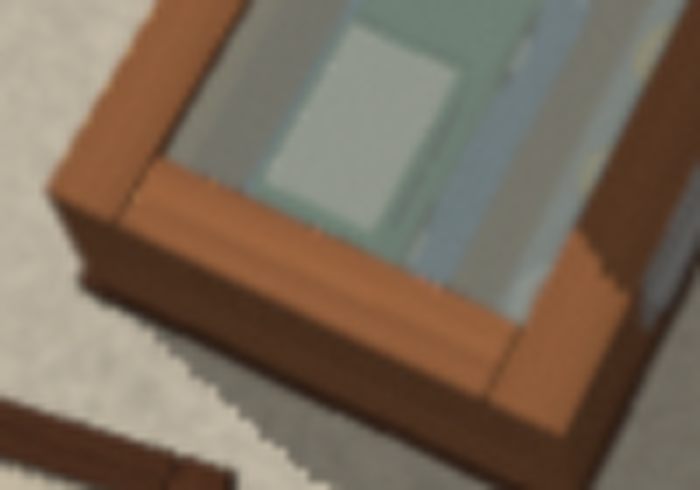

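The lid sits flush on the rim with no gap along the visible side (crop, 85,270 to 560,440). Opening the fingers part way, then rising clear.

>>> {"op": "step_arm", "data": {"increments": "0.7 0 0 0 0 0 0; 0.5 0 0 0 0 0 0; 0.4 0 0 0 0 0 0; 0.4 0 0 0 0 0 0; 0.4 0 0 0 0 0 0; 0.4 0 0 0 0 0 0"}}

```text
t: 22.08
ee_pos: [0.4562, -0.1503, 0.247]
tool_rot: [-1.571, -0.0, 0.082]
contact_force: [0.5, 0.3, -0.3]
grip_width: 0.0254
```

>>> {"op": "step_arm", "data": {"increments": "0.4 0 -0.02 0 0 0 0; 0.4 0 -0.05 0 0 0 0; 0.4 0 -0.1 0 0 0 0; 0.4 0 -0.15 0 0 0 0; 0.4 0 -0.25 0 0 0 0; 0.4 0 -0.4 0 0 0 0; 0.4 0 -0.5 0 0 0 0; 0.4 0 -0.6 0 0 0 0; 0.4 0 -0.6 0 0 0 0; 0.4 0 -0.6 0 0 0 0"}}

```text
t: 23.32
ee_pos: [0.456, -0.1502, 0.3963]
tool_rot: [-1.57, 0.001, 0.082]
contact_force: [-0.5, 0.3, 0.1]
grip_width: 0.0258
```

```bash
python3 - <<'E'
from pl import *
from workcell import get_image
S=get_image("scene");T=get_image("top")
pickle.dump({"top":T,"scene":S},open("im2.pkl","wb"))
cv2.imwrite("pics/s_end.png",S["pixels"][:,:,::-1]);cv2.imwrite("pics/t_end.png",T["pixels"][:,:,::-1])
plan([])
E
```

```text
t 23.43 pos [ 0.4559 -0.1501  0.3954] rot [-1.569  0.002  0.082] q [-0.47 -0.3   1.95 -0.    1.49 -0.56] F [-0.2 -0.1 -0.3] w 0.0254
```

View pics/s_end.png

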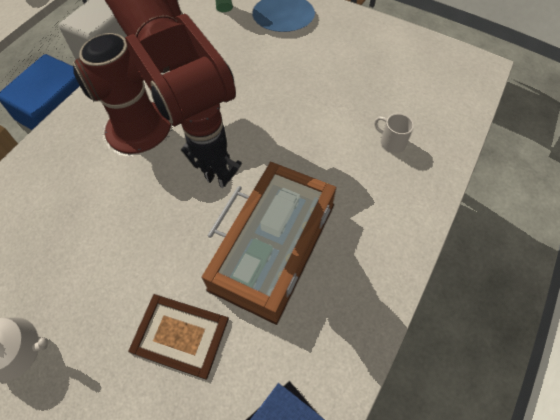

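View pics/t_end.png

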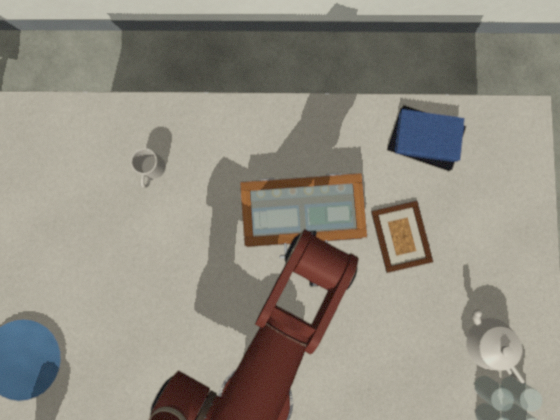

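```bash
python3 - <<'E'
from pl import *
d=pickle.load(open("im2.pkl","rb"));S=d["scene"]
crop(S,195,260,100,70,8,"pics/c2.png")
c=np.array([.589,-.139]);y=.081;R=np.array([[np.cos(y),-np.sin(y)],[np.sin(y),np.cos(y)]])
for th in(0,.03,.06):
    pts=[]
    for u,v,z in[(-.095,-.18,0),(-.095,-.18,.078),(-.095,-.18,.1),(.095,-.18,.1),(.095,-.18,0)]:
        if z>.09:
            a=.095-u;h=.022;uu=.095-a*np.cos(th)+h*np.sin(th);zz=.078+a*np.sin(th)+h*np.cos(th)
        else: uu,zz=u,z
        pts.append([*(c+R@[uu,v]),zz])
    print(th,np.round((proj(S,pts)-[195,260])*8,0).tolist())
E
```

```text
0 [[99.0, 238.0], [54.0, 155.0], [40.0, 129.0], [638.0, 417.0], [644.0, 503.0]]
0.03 [[99.0, 238.0], [54.0, 155.0], [39.0, 123.0], [640.0, 418.0], [644.0, 503.0]]
0.06 [[99.0, 238.0], [54.0, 155.0], [38.0, 118.0], [642.0, 419.0], [644.0, 503.0]]
```

View pics/c2.png

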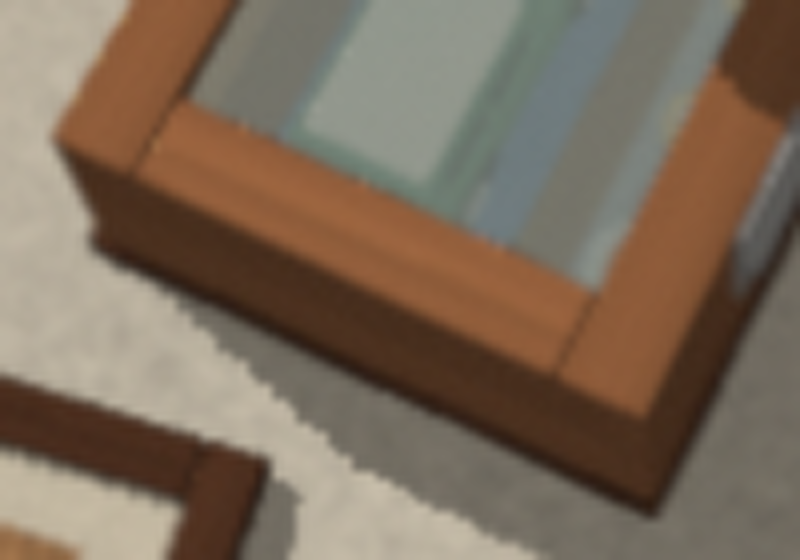

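```bash
python3 -c "
from workcell import bot
print(bot.job_done())"
```

```text
the job is handed in; nothing more can be done
None
```

The car is back on its wheels on the empty pad and the glass lid is fully shut. I handed the job in at about 23.5 s of the 61 s allowed. No verdict was reported, so the outcome below rests on my own checks.

**Car:** I gripped it across the sides and set it down gently; the load on the wrist dropped to zero as its wheels touched. In the scene view it then stood about 5 mm from the pad's middle and within about 0.01 rad of the pad's long axis.

**Lid:** I held the bar pull at 40 N all the way down, slowing to about 0.15–0.2 rad/s over the last 0.45 rad. Pressing slightly more lowered it no further.

**Last checks:**
- The final pictures show the lid flush on the rim, with its front corner where a shut lid should appear.
- By eye, the van, mug and frame look unmoved.
- The hand was clear, with about 0 N on the tool.

**Disagreements:**
- The two cameras differed by 3–9 mm on the case and the bar.
- The bar pull ended about 3.5 mm higher than nominal. That is at most 0.015 rad of lid angle and may only be the bar slipping in the pads.
- Side forces on the bar reached about 9 N during closing, partly because I over-corrected once.

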